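Bolt the phone's lock box

TASK

Two wooden lock boxes with clear lids stand on the desk, each with a barrel bolt drawn back on its lid. Bolt the box that has the smartphone in it: slide its bolt by the knob all the way home through the keeper on the front rail. Leave the bolt of the box with the keys drawn back.

Things in the scene. Friction and masses are not known exactly. Their poses are not given: they have to be found in the camera images.
- phone_box_bolt (a joint): Steel barrel bolt on the clear lid of the box that holds the smartphone; the box is wooden, 200 x 180 mm, 50 mm high, and does not move. Value in m: 0 = fully drawn back, 0.045 = fully home (stop); 0 to 0.010 at the start. It slides straight with about 2 N of friction and stays where it is left; the tip enters the keeper at 0.020 and leaves its far side at 0.036.
- phone_box_knob (a point): Point in that bolt's upright round knob (diameter 16 mm; it reaches 18 mm below this point and 12 mm above it). The point is 90 mm above the desk, 35 mm above the lid and 19 mm above the 21 mm wide straps that guide the rod; nothing else near is higher. Frame: z up; the bolt slides home along its own -x (to the front rail); y is across the bolt.
- phone_box_keeper (a point): Centre of the opening of the keeper of the same box: a fixed steel strap, 16 mm long, 21 mm wide, on the wooden front rail, 81 mm ahead of the knob (along -x) when the bolt is fully drawn back; 62 mm above the desk. Same axes as the knob.
- keys_box_bolt (a joint): The same bolt on the other box, equal in every way, which holds a bunch of keys with a leather tab. 0 = fully drawn back, 0.045 = home; 0 to 0.010 at the start. It is to stay drawn back.

How it is judged:
At the end, for the whole second after the job is handed in: The phone box's bolt stands home in its keeper, within 12 mm of its stop (joint above 0.033 m) and at rest; the keys box's bolt is still drawn back (below 0.018 m) (value of joint phone_box_bolt above 0.033 m and value of joint keys_box_bolt below 0.018 m and not (velocity of joint phone_box_bolt above 0.01 m/s)); the robot touches nothing.
It fails at once if the bolt of the keys box is slid towards its keeper (past 0.018 m) (value of joint keys_box_bolt above 0.018 m).
It also fails if it takes over 32 s, if anything falls off the work surface, if the arm or the gripper's body presses on something with over 40 N, if the wrist force passes 120 N, or if a joint passes its speed limit or range.

ROBOT

A 6-joint arm with a two-finger parallel gripper is mounted at the origin on a cart in front of the work surface, level with it; the furniture and walls round the work are solid. World frame = base frame: x ahead of the robot, y to its left, z up, the work surface at z = 0. Lengths are in m, angles in rad, forces in N, time in s.
With the tool pointing down it reaches from about 0.375 to 0.925 m from the base axis. Payload 5.7 kg.
Tool frame: the origin (TCP) lies midway between the tips of the shut fingers; the grasp point (between the pads) lies 19 mm behind it (ctrl.grip_point_offset is the distance from the TCP to the grasp point, in m); z points along the fingers, y is the line along which they close (so a half turn about z gives the same grasp; the last joint's range is limited). The gripper opens to 85 mm and grips with 20 to 120 N. Pads are 22 mm wide; open, the fingers measure 114 mm over their backs; the gripper's body (76 mm by 85 mm) begins 54 mm behind the grasp point. The pads swing forward as they close: fully open they stand 13 mm farther back than shut.
Start: joints at [1.083, 0.359, 1.51, -0, 1.272, -0.115], TCP at [0.219, 0.559, 0.231] pointing down, gripper open.
Joint ranges: [-2.97, 2.97], [-1.01, 2.36], [0.21, 2.38], [-0.96, 4.11], [0.2, 2.71], [-2.98, 2.98]. Speed limits (rad/s): [2.39, 2.39, 3.14, 3.14, 3.14, 3.14].

INTERFACE

Orientations are given as a unit quaternion [w, x, y, z].
In Python, from plant import ctrl gives the robot as it stands. The module is installed in compiled form; this text tells all that it offers.
- The arm moves only by the shell command python3 -m pendant 'ROWS' [FORCE]. ROWS is text: rows parted by semicolons, each of 7 numbers parted by spaces: the shift along the tool's x, y, z each as a share of 0.12 m, from -1 to 1, then the turn, a rotation vector about the tool's x, y, z each as a share of 90 degrees, from -1 to 1, then the gripper command: -1 is fully open, 1 is shut, values between are in proportion. In form: x y z ax ay az claw; .... A call has 1 to 5 rows; each row shifts and turns the commanded pose from where the row before left it, along the tool's axes as they then stand; what a row does not reach is not made up. A row lasts 1/8 s, in which the tool goes at most 62.5 mm and 10.7 degrees, less where a joint would pass 70% of its speed; a pose out of reach is approached as far as the arm can. A call with a number of a shift or a turn outside -1 to 1 is refused whole. A call with a gripper value outside its range is refused whole. The fingers move at their own pace and stop on an object; FORCE is the grip in N (left out, the last holds). Time passes only in rows, so rows that do not move let the fingers close. It gives the time, the measured TCP pose, the force, the opening and the grip force at its end, in the units of the state.
- ctrl.read_state(): the state, without advancing time (a new reading comes with each control period).
- ctrl.get_image(name): name is "scene" or "side" or "wrist"; returns (picture, depth): 420x560x3 uint8, red, green, blue; 420x560 float32, m along the optical axis (not along the pixel's ray), 0 where there is no reading.
- ctrl.camera_model(name): a dict with "fov_y" (degrees; the focal length in pixels is half the picture's height over the tangent of half this angle, whatever the lens; pixels are square), "cx", "cy" (the principal point, pixels), "rvec" (rotation vector, rad) and "tvec" (3), from world to camera coordinates, as OpenCV has them; the wrist camera has in their place "mount" (4x4, takes a point from camera to tool coordinates, whose origin is the TCP and whose axes are the flange's). Camera axes: x right, y down, z forward; pixel columns grow to the right and rows downward; lengths in m; the calibration is good to about 2 mm. A picture is of the moment at which its call begins: read the wrist's pose just before it. camera_model takes no time and is no camera call.
- ctrl.sign_off(): hands the job in; it is judged then, once.
The state is a dict: "time_s": time; "q": joint angles; "joint_vel": joint speeds; "joint_torque": joint torques, N m; "ee_pos": TCP position; "tool_rot": TCP orientation; "contact_force": force on the tool from outside, world axes, zero at the start; "moment": the same for the moment, N m; "grip_width": finger opening in m; "finger_force": force on a finger pad.
Only numpy, scipy, OpenCV 4.12 (cv2) and the standard library are available. Lean on these libraries where they do the work, as an engineer would, in place of code of your own. Each camera call takes 0.05 s, during which the arm holds its last target. There are 200 camera calls.

## Working session

There is one attempt and no reset: what is moved stays moved. The work goes in short steps, Python scripts to look and compute and a shell command to move; the robot and the scene stay as the last step left them, time stands still between calls to the robot, and variables do not carry over. Pictures are saved under pics/ and viewed, at most 10 in all, crops included, and the job is handed in when it is done.

```bash
mkdir -p pics; python3 - <<'E'
from plant import ctrl
import cv2,numpy as np
for n in("scene","side"):
    p,d=ctrl.get_image(n); cv2.imwrite(f"pics/{n}0.png",p[:,:,::-1]); np.save(f"pics/{n}0d.npy",d)
    print(n,ctrl.camera_model(n))
print(ctrl.camera_model("wrist")); s=ctrl.read_state(); print(s["time_s"],s["tool_rot"],s["ee_pos"])
E
```

```text
scene {'fov_y': 44.748872922210175, 'cx': 288.6832091657109, 'cy': 216.501939819204, 'rvec': array([ 2.5169343 ,  0.84795609, -0.22867932]), 'tvec': array([-0.37432263, -0.20094507,  1.47561217])}
side {'fov_y': 42.32052526004979, 'cx': 286.75259179318084, 'cy': 206.4436375307927, 'rvec': array([ 0.10643418,  2.80897335, -1.33919516]), 'tvec': array([0.48653768, 0.06857172, 1.27133169])}
{'fov_y': 63.11882839349776, 'cx': 280.59945480512954, 'cy': 209.8001150620746, 'mount': array([[-2.39579624e-05, -9.59913226e-01, -2.80297337e-01,
         7.09800404e-02],
       [ 9.99999883e-01,  1.12490856e-04, -4.70712357e-04,
         5.11734128e-05],
       [ 4.83373904e-04, -2.80297315e-01,  9.59913111e-01,
        -1.43930777e-01],
       [ 0.00000000e+00,  0.00000000e+00,  0.00000000e+00,
         1.00000000e+00]])}
0.1 [-2.46007411e-04  1.85292143e-01  9.82683109e-01 -8.18238276e-04] [0.21823463 0.55822358 0.2305343 ]
```

View pics/scene0.png

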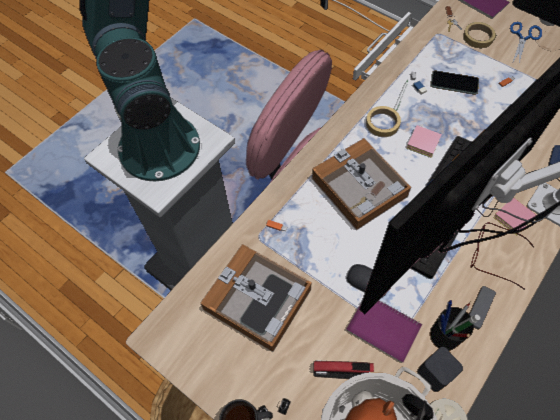

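View pics/side0.png

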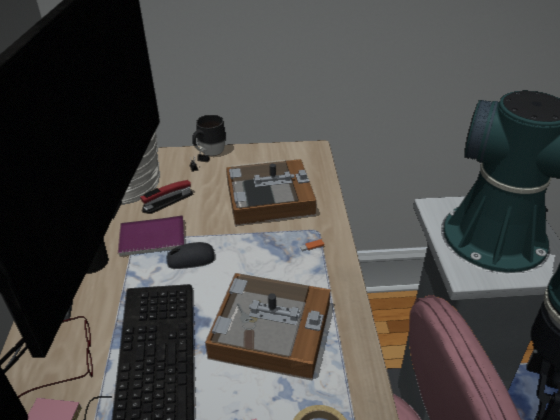

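The scene picture shows a box at (255,297) holding a dark slab, and one at (362,183) holding something tan. In the side picture they are at (270,190) and (270,320). I'll zoom in on both and locate the knobs.

```bash
cat > h.py <<'E'
import numpy as np,cv2
from plant import ctrl
def ray(n,u,v,z,pose=None):
    m=ctrl.camera_model(n); f=210/np.tan(np.radians(m["fov_y"]/2))
    r=np.array([(u-m["cx"])/f,(v-m["cy"])/f,1])
    if pose is None:
        R=cv2.Rodrigues(m["rvec"])[0]; o=-R.T@m["tvec"]; d=R.T@r
    else:
        T=pose@m["mount"]; o=T[:3,3]; d=T[:3,:3]@r
    return o+d*(z-o[2])/d[2]
E
python3 - <<'E'
import cv2,numpy as np
a=cv2.imread("pics/scene0.png"); b=cv2.imread("pics/side0.png")
z=lambda i,x,y:cv2.resize(i[y:y+130,x:x+130],(400,400),interpolation=cv2.INTER_CUBIC)
top=np.hstack([z(a,190,235),z(a,300,125)])
cv2.imwrite("pics/z1.png",top)
bot=np.hstack([z(b,210,130),z(b,205,260)])
cv2.imwrite("pics/z2.png",bot)
E
```

```text
(no output)
```

View pics/z1.png

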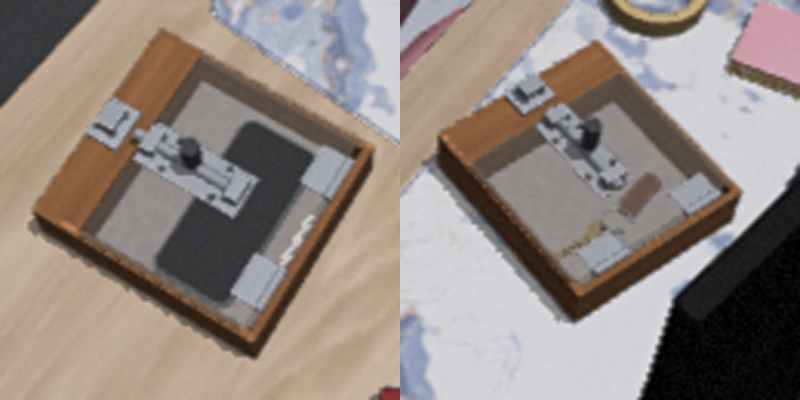

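View pics/z2.png

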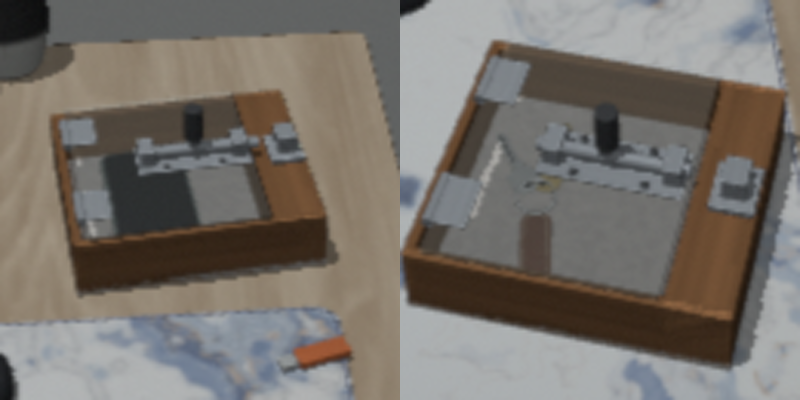

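The zooms show that the lower scene box (left halves) holds the phone. Its knob top is at about scene (251,281) and side (273,165), and its keeper at scene (227,273). The other box holds the leather tab and keys.

```bash
python3 - <<'E'
from h import *
from scipy.spatial.transform import Rotation as Ro
k=130/400
sc=lambda x,y,z:ray("scene",190+x*k,235+y*k,z)
sd=lambda x,y,z:ray("side",210+x*k,130+y*k,z)
A=sc(189,142,.102);B=sd(193,107,.102); print("knob",A,B)
Ka=sc(114,117,.07);Kb=sd(287,132,.07); print("keeper",Ka,Kb)
c=[sc(*p,.055) for p in((162,32),(37,212),(255,343),(372,148))]
print(np.round(c,3))
for v in (c[0]-c[3],c[1]-c[2],Ka-A,Kb-B): print(np.degrees(np.arctan2(v[1],v[0])),np.linalg.norm(v))
s=ctrl.read_state(); R=Ro.from_quat(np.roll(s["tool_rot"],-1)).as_matrix(); print(R.round(3))
print(R.T@((A+B)/2-s["ee_pos"]))
E
```

```text
knob [ 0.50709339 -0.18639239  0.102     ] [ 0.50806179 -0.18504474  0.102     ]
keeper [ 0.43809998 -0.19691708  0.07      ] [ 0.43229788 -0.18985042  0.07      ]
[[ 0.415 -0.114  0.055]
 [ 0.437 -0.287  0.055]
 [ 0.63  -0.265  0.055]
 [ 0.608 -0.092  0.055]]
-173.58512875548985 0.1940077208248031
-173.54578938388565 0.19398635681980878
-171.32660482108275 0.07677798776467602
-176.3706057942942 0.08238485620303378
[[-0.931  0.364 -0.001]
 [ 0.364  0.931 -0.002]
 [ 0.    -0.002 -1.   ]]
[-0.54041738 -0.58726992  0.12943502]
```

```bash
python3 - <<'E'
from h import *
P=[]
for n in("scene","side"):
    d=np.load(f"pics/{n}0d.npy"); m=ctrl.camera_model(n); f=210/np.tan(np.radians(m["fov_y"]/2))
    v,u=np.mgrid[:420,:560]; R=cv2.Rodrigues(m["rvec"])[0]
    c=np.stack([(u-m["cx"])/f*d,(v-m["cy"])/f*d,d],-1)[d>0]; P.append((c-m["tvec"])@R)
P=np.vstack(P)
print("max height; rows x .2...8, cols y -.3...6")
for x in np.arange(.1,.85,.1):
    print(round(x,1),[ (lambda q: round(float(np.percentile(q,99)),2) if len(q)>20 else None)(P[(abs(P[:,0]-x)<.05)&(abs(P[:,1]-y)<.05)][:,2]) for y in np.arange(-.3,.75,.1)])
E
```

```text
max height; rows x .2...8, cols y -.3...6
0.1 [-0.85, 0.0, 0.33, 0.34, 0.13, 0.0, -0.4, -0.4, None, None, None]
0.2 [None, None, 0.0, 0.0, 0.0, 0.06, 0.08, 0.08, 0.4, 0.41, None]
0.3 [0.0, 0.0, 0.0, 0.0, 0.0, 0.0, 0.0, 0.0, 0.47, 0.46, 0.0]
0.4 [0.05, 0.07, 0.05, 0.01, 0.0, 0.05, 0.05, 0.02, 0.03, 0.01, 0.01]
0.5 [0.06, 0.1, 0.06, 0.01, 0.06, 0.1, 0.07, 0.03, 0.03, 0.02, 0.01]
0.6 [0.06, 0.06, 0.06, 0.01, 0.06, 0.07, 0.06, 0.02, 0.03, 0.01, 0.01]
0.7 [0.02, 0.04, 0.02, 0.04, 0.02, 0.02, 0.05, 0.02, 0.02, 0.01, 0.01]
0.8 [0.17, 1.03, 0.61, 0.61, 0.61, 0.61, 0.61, 0.56, 0.44, 0.36, None]
```

```bash
python3 -m pendant '-0.4 -0.2 0 0 0 -0.105 -1; -0.4 -0.3 0 0 0 -0.105 -1; -0.3 -0.4 0 0 0 -0.1 -1; -0.2 -0.45 0 0 0 0 -1; -0.1 -0.45 0 0 0 0 -1'
```

```text
time_s: 0.72
ee_pos: [0.3772, 0.3194, 0.2311]
tool_rot: [0.0, -0.057, 0.998, -0.0]
contact_force: [1.0, 0.1, 0.4]
grip_width: 0.085
finger_force: 0.0
```

```bash
python3 -m pendant '-0.1 -0.48 0 0 0 0 -1; -0.1 -0.48 0 0 0 0 -1; -0.1 -0.48 0 0 0 0 -1; -0.1 -0.48 0 0 0 0 -1; -0.1 -0.48 0 0 0 0 -1'; python3 -m pendant '-0.03 -0.48 0 0 0 0 -1; -0.03 -0.48 0 0 0 0 -1; 0 -0.48 0 0 0 0 -1; 0 -0.35 0 0 0 0 -1; 0 0 0 0 0 0 -1'
python3 - <<'E'
from h import *
from scipy.spatial.transform import Rotation as Ro
s=ctrl.read_state(); p,d=ctrl.get_image("wrist"); cv2.imwrite("pics/w1.png",p[:,:,::-1])
T=np.eye(4);T[:3,:3]=Ro.from_quat(np.roll(s["tool_rot"],-1)).as_matrix();T[:3,3]=s["ee_pos"];np.save("pics/w1.npy",T);print(T.round(3))
E
```

```text
time_s: 1.35
ee_pos: [0.4686, 0.04, 0.2312]
tool_rot: [-0.0, -0.057, 0.998, 0.0]
contact_force: [0.6, 0.3, 0.1]
grip_width: 0.0854
finger_force: 0.0
time_s: 1.98
ee_pos: [0.5003, -0.1737, 0.231]
tool_rot: [-0.0, -0.055, 0.998, -0.0]
contact_force: [-0.0, 0.2, -0.5]
grip_width: 0.0854
finger_force: 0.0
[[-0.994 -0.11  -0.     0.5  ]
 [-0.11   0.994 -0.001 -0.174]
 [ 0.    -0.001 -1.     0.231]
 [ 0.     0.     0.     1.   ]]
```

View pics/w1.png

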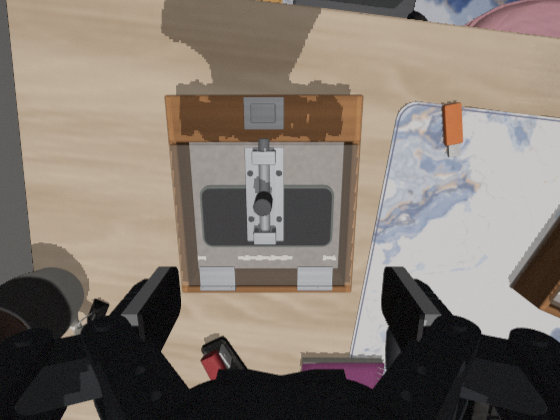

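The wrist view shows the phone under the lid and the bolt running straight up the picture. The knob's top is at about (263,208) and the keeper at (263,112).

```bash
python3 - <<'E'
from h import *
T=np.load("pics/w1.npy")
A=ray("wrist",263,208,.102,T); K=ray("wrist",263,112,.07,T); print(A,K,np.linalg.norm((K-A)[:2]))
print("tool shift",T[:3,:3].T@(A-T[:3,3]),T[:3,:3].T@(K-A))
E
```

```text
[ 0.50895794 -0.18774167  0.102     ] [ 0.43301134 -0.1966711   0.07      ] 0.07646973610746452
tool shift [-0.00708652 -0.01479356  0.12898347] [ 0.07646415 -0.0004875   0.03200963]
```

```bash
python3 -m pendant '-0.06 -0.12 0.3 0 0 0 -1; 0 0 0.4 0 0 0 -1; 0 0 0.35 0 0 0 -1; 0 0 0.22 0 0 0 -1; 0 0 0 0 0 0 -1' 30;  python3 -m pendant '0 0 0 0 0 0 1; 0 0 0 0 0 0 1; 0 0 0 0 0 0 1; 0 0 0 0 0 0 1; 0 0 0 0 0 0 1' 30
```

```text
time_s: 2.65
ee_pos: [0.5068, -0.1819, 0.0771]
tool_rot: [-0.002, -0.058, 0.998, 0.002]
contact_force: [-0.6, -0.4, 0.1]
grip_width: 0.0853
finger_force: 0.0
time_s: 3.28
ee_pos: [0.5113, -0.1881, 0.0804]
tool_rot: [0.002, -0.058, 0.998, -0.003]
contact_force: [0.2, -11.1, 0.8]
grip_width: 0.0147
finger_force: 31.0
```

```bash
python3 -m pendant '0.05 -0.04 0 0 0 0 1; 0.1 0 0 0 0 0 1; 0.1 0 0 0 0 0 1; 0.1 0 0 0 0 0 1; 0 0 0 0 0 0 1'
```

```text
time_s: 3.9
ee_pos: [0.4703, -0.1932, 0.0805]
tool_rot: [0.003, -0.056, 0.998, 0.0]
contact_force: [6.8, 8.3, 7.4]
grip_width: 0.0143
finger_force: 31.6
```

```bash
python3 -m pendant '0.03 0.02 0 0 0 0 1; 0 0 0 0 0 0 1'; python3 -m pendant '0 0 0 0 0 0 -1; 0 0 0 0 0 0 -1; 0 0 0 0 0 0 -1; 0 0 0 0 0 0 -1; 0 0 0 0 0 0 -1';  python3 -m pendant '0 0 -0.3 0 0 0 -1; 0 0 -0.4 0 0 0 -1; 0 0 -0.4 0 0 0 -1; -0.2 0 -0.2 0 0 0 -1; 0 0 0 0 0 0 -1'
python3 - <<'E'
from h import *
p,d=ctrl.get_image("wrist"); cv2.imwrite("pics/w2.png",p[:,:,::-1])
E
```

```text
time_s: 4.15
ee_pos: [0.4701, -0.1931, 0.0806]
tool_rot: [0.006, -0.056, 0.998, -0.002]
contact_force: [15.6, 4.4, -3.3]
grip_width: 0.0152
finger_force: 30.6
time_s: 4.78
ee_pos: [0.4636, -0.1918, 0.0789]
tool_rot: [-0.0, -0.057, 0.998, 0.0]
contact_force: [-0.1, -0.5, -0.4]
grip_width: 0.0852
finger_force: 0.0
time_s: 5.4
ee_pos: [0.4901, -0.19, 0.2371]
tool_rot: [0.002, -0.057, 0.998, -0.002]
contact_force: [-0.3, -0.8, -0.8]
grip_width: 0.0857
finger_force: 0.0
```

View pics/w2.png

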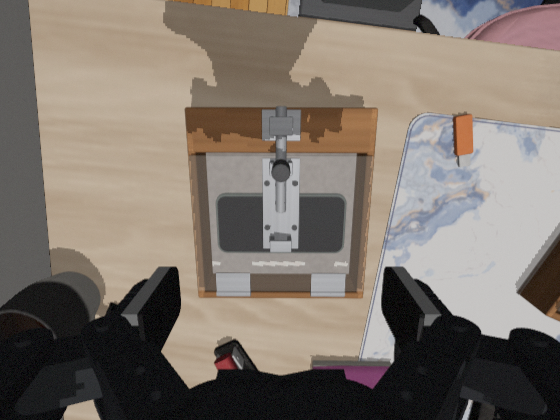

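The rod now runs through the keeper, with its tip showing beyond it at (281,110) and the knob at (281,171). The bolt came up against its stop, and the gripper is clear.

```bash
python3 -c "
from plant import ctrl
print(ctrl.sign_off())"
```

```text
the job is handed in; nothing more can be done
None
```

The phone box's bolt is pushed home through its keeper to the stop, the keys box was not touched, and the job is handed in with the gripper clear, about 5.4 s on the robot's clock.

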